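Count to the third gap and push the paint pot home

TASK

Counting from the green end of the paint-pot rack, count along the rail on top of its back board with a fingertip, pressing down the yellow bump of the first, then the second, then the third gap, and leave the fourth alone. Then, with the fingers only pushing, slide the red pot over the table into that third gap until it stands upright against the back board. Do not lift or tip the red pot, and leave the pots already in the rack, the glue bottle and the roll of tape where they are.

Things in the scene. Friction and masses are not known exactly. Their poses are not given: they have to be found in the camera images.
- rack: Wooden pot rack (dark back board) fixed to the table. Origin: on the table, mid-length of the gaps, mid-width; x into the gaps (away from the robot), y left, z up. Five dividers, 6 mm thick, 35 mm high, from x = -50 mm (open front) to the back board's face at x = 50. Four gaps 56 mm wide, centred at y = +93, +31, -31, -93, open above, with no floor of their own: the table runs level into them.
- green_end: Green plastic end block, 30 x 22 x 62 mm (x, y, z), fixed at one end of the rack's back board, at x = 60 and y = +140 or -140 mm in the rack's frame: it marks the end to count from. Origin: centre of its underside, on the table.
- white_end: White end block of the same size, fixed at the other end of the back board. Origin: centre of its underside.
- red_pot: Loose paint pot, red with a red lid, upright cylinder of 44 mm diameter and 48 mm height, about 0.12 kg, on the table in front of the rack. Origin: centre of its underside; z up its axis.
- blue_pot: Paint pot of the same size, blue with a white lid, standing in the leftmost gap (y = +93 mm of the rack). Origin: centre of its underside. Leave it.
- orange_pot: Paint pot of the same size, orange with a white lid, standing in the rightmost gap (y = -93 mm of the rack). Origin: centre of its underside. Leave it.
- glue_bottle: White glue bottle with blue cap, 48 mm diameter, 130 mm high, standing to the left. Origin: centre of its underside. Leave it.
- tape_roll: Roll of tape lying flat to the right, 76 mm outer diameter, 24 mm high. Origin: centre of its underside. Leave it.
- stud_a_top (a point): Crown of the yellow half-moon bump on the rail over the gap at y = +93 mm of the rack, x = 60 mm: a lying cylinder, 20 mm radius, 16 mm long in x, 8 mm proud of the rail (crown 63 mm above the table). A fingertip run along 3 to 5 mm above the rail rides over the bumps and presses them.
- stud_a (a joint): How far that bump (y = +93 mm) is pressed down, m: 0 at rest, 0.006 fully down; its spring takes 0.6 N to start and about 3 N fully down, and lifts it again.
- stud_b_top (a point): Crown of the yellow half-moon bump on the rail over the gap at y = +31 mm of the rack, x = 60 mm: a lying cylinder, 20 mm radius, 16 mm long in x, 8 mm proud of the rail (crown 63 mm above the table). A fingertip run along 3 to 5 mm above the rail rides over the bumps and presses them.
- stud_b (a joint): How far that bump (y = +31 mm) is pressed down, m: 0 at rest, 0.006 fully down; its spring takes 0.6 N to start and about 3 N fully down, and lifts it again.
- stud_c_top (a point): Crown of the yellow half-moon bump on the rail over the gap at y = -31 mm of the rack, x = 60 mm: a lying cylinder, 20 mm radius, 16 mm long in x, 8 mm proud of the rail (crown 63 mm above the table). A fingertip run along 3 to 5 mm above the rail rides over the bumps and presses them.
- stud_c (a joint): How far that bump (y = -31 mm) is pressed down, m: 0 at rest, 0.006 fully down; its spring takes 0.6 N to start and about 3 N fully down, and lifts it again.
- stud_d_top (a point): Crown of the yellow half-moon bump on the rail over the gap at y = -93 mm of the rack, x = 60 mm: a lying cylinder, 20 mm radius, 16 mm long in x, 8 mm proud of the rail (crown 63 mm above the table). A fingertip run along 3 to 5 mm above the rail rides over the bumps and presses them.
- stud_d (a joint): How far that bump (y = -93 mm) is pressed down, m: 0 at rest, 0.006 fully down; its spring takes 0.6 N to start and about 3 N fully down, and lifts it again.
- rail_mid (a point): Middle of the rail, the top of the rack's back board, 55 mm above the table, at x = 60, y = 0 mm of the rack. The board is 20 mm thick (x = 50 to 70) and 254 mm wide (y); the rail runs along y. One yellow sprung bump over each gap.
Mind the look-alikes: they are no part of the job. Of the things that look like the red_pot, the middle-sized one is meant.

How it is judged:
On the way, in this order (a step that is already met when the one before it is completed fails the run):
1. the bump of the first gap from the green end is pressed down by more than 2 mm (((y of green_end in the frame of rack above 0 m and value of joint stud_a above 0.002 m) or (y of green_end in the frame of rack below 0 m and value of joint stud_d above 0.002 m))), for 0.05 s.
2. then the bump of the second gap is pressed (((y of green_end in the frame of rack above 0 m and value of joint stud_b above 0.002 m) or (y of green_end in the frame of rack below 0 m and value of joint stud_c above 0.002 m))), for 0.05 s.
3. then the bump of the third gap is pressed (((y of green_end in the frame of rack above 0 m and value of joint stud_c above 0.002 m) or (y of green_end in the frame of rack below 0 m and value of joint stud_b above 0.002 m))), for 0.05 s.
4. then the red pot stands in the third gap against the back board (((y of green_end in the frame of rack above 0 m and y of red_pot in the frame of rack between -0.043 and -0.019 m) or (y of green_end in the frame of rack below 0 m and y of red_pot in the frame of rack between 0.019 and 0.043 m)) and x of red_pot in the frame of rack between 0.02 and 0.034 m and height (world z) of red_pot below 0.005 m and angle between red_pot's own z axis and vertical below 0.1 rad), for 0.2 s.
At the end, for the whole second after the job is handed in: The red pot stands upright (within 0.1 rad) on the table and at rest in the third gap from the green end, less than 8 mm from the back board (all of step 4 and linear speed of red_pot below 0.02 m/s); the robot touches nothing.
It fails at once if the bump of the fourth gap is pressed by more than 2 mm ((y of green_end in the frame of rack above 0 m and value of joint stud_d above 0.002 m) or (y of green_end in the frame of rack below 0 m and value of joint stud_a above 0.002 m)).
It fails at once if the red pot is lifted more than 12 mm off the table or tipped by more than 0.4 rad (height (world z) of red_pot above 0.012 m or angle between red_pot's own z axis and vertical above 0.4 rad).
It fails at once if the blue or the orange pot in the rack is moved by more than 20 mm (distance of any of blue_pot, orange_pot from where it was at the start of the episode above 0.02 m).
It fails at once if the glue bottle or the roll of tape is moved by more than 20 mm (distance of any of glue_bottle, tape_roll from where it was at the start of the episode above 0.02 m).
It also fails if it takes over 72 s, if anything falls off the work surface, if the arm or the gripper's body presses on something with over 40 N, if the wrist force passes 120 N, or if a joint passes its speed limit or range.

ROBOT

A 7-joint arm with a two-finger parallel gripper is mounted at the origin on the work surface. World frame = base frame: x ahead of the robot, y to its left, z up, the work surface at z = 0. Lengths are in m, angles in rad, forces in N, time in s.
With the tool pointing down it reaches from about 0.4 to 0.9 m from the base axis. Payload 5.5 kg.
Tool frame: the origin (TCP) lies on the centre line of the jaws, within the pads' length; the fingertips stand 22 mm ahead of it and the grasp point (between the pads) lies 3 mm ahead of it; z points along the fingers, y is the line along which they close (so a half turn about z gives the same grasp; the last joint's range is limited). The gripper opens to 92 mm and grips with 3 to 60 N. Pads are 19 mm wide; open, the fingers measure 130 mm over their backs; the gripper's body (75 mm by 190 mm) begins 47 mm behind the grasp point.
Start: joints at [1.577, 0.501, -0.427, 1.55, 0.221, 1.138, -0.21], TCP at [0.165, -0.629, 0.226] pointing down, gripper open.
Joint ranges: [-2.88, 2.88], [-0.31, 2.03], [-1.54, 1.56], [0.2, 2.42], [-1.41, 4.55], [0.19, 2.02], [-2.57, 2.57]. Speed limits (rad/s): [2.57, 2.57, 3.14, 3.14, 3.14, 3.14, 3.14].

INTERFACE

Orientations are given as a unit quaternion [x, y, z, w].
In Python, from station import readout, grab_frame, camera_info, workorder gives the robot as it stands. The module is installed in compiled form; this text tells all that it offers.
- The arm moves only by the shell command python3 -m jog 'ROWS' [FORCE]. ROWS is JSON, a list of rows, each an object with "dp": the shift along the tool's x, y, z in m, a list of three; "yaw": the turn about the tool's z in degrees; "gripper": the opening in per cent of the stroke, from 0 (shut) to 100 (fully open). A call has 1 to 12 rows; each row is the pose to reach, as a shift and turn from the pose commanded when the call began, along the tool's axes at that moment; what a row does not reach only later rows make up. A row lasts 1/12 s, in which the tool goes at most 41.7 mm and 7.16 degrees, less where a joint would pass 70% of its speed; a pose out of reach is approached as far as the arm can. A call with a gripper value outside its range is refused whole. The fingers move at their own pace and stop on an object; FORCE is the grip in N (left out, the last holds). Time passes only in rows, so rows that repeat a pose let the fingers close. It gives the time, the measured TCP pose, the force, the opening and the grip force at its end, in the units of the state.
- readout.read_state(): the state, without advancing time (a new reading comes with each control period).
- grab_frame(name): name is "side" or "top" or "wrist"; returns (picture, depth): 480x640x3 uint8, red, green, blue; 480x640 float32, m along the optical axis (not along the pixel's ray), 0 where there is no reading.
- camera_info(name): a dict with "fx", "fy", "cx", "cy" (pixels), "k1" (the pictures are not rectified: a ray, as slopes to the right and down, at radius r is drawn at 1 + k1 r^2 times it, then the intrinsics apply), "position" and "rotation" of the camera in the world; the wrist camera has in their place "hand_eye" (4x4, takes a point from camera to tool coordinates, whose origin is the TCP and whose axes are the flange's). Camera axes: x right, y down, z forward; pixel columns grow to the right and rows downward; lengths in m; the calibration is good to about 2 mm. A picture is of the moment at which its call begins: read the wrist's pose just before it. camera_info takes no time and is no camera call.
- workorder.close_job(): hands the job in; it is judged then, once.
The state is a dict: "t": time; "qpos": joint angles; "joint_vel": joint speeds; "joint_torque": joint torques, N m; "position": TCP position; "tcp_rot": TCP orientation; "contact_force": force on the tool from outside, world axes, zero at the start; "ft_torque": the same for the moment, N m; "grip_width": finger opening in m; "finger_force": force on a finger pad.
Only numpy, scipy, OpenCV 4.12 (cv2) and the standard library are available. Lean on these libraries where they do the work, as an engineer would, in place of code of your own. Each camera call takes 0.05 s, during which the arm holds its last target. There are 200 camera calls.

## Working session

There is one attempt and no reset: what is moved stays moved. The work goes in short steps, Python scripts to look and compute and a shell command to move; the robot and the scene stay as the last step left them, time stands still between calls to the robot, and variables do not carry over. Pictures are saved under pics/ and viewed, at most 10 in all, crops included, and the job is handed in when it is done.

```bash
mkdir -p pics; cat > h.py <<'E'
import numpy as np, cv2
from station import readout, grab_frame, camera_info, workorder
from scipy.spatial.transform import Rotation as R
def shot(n,fn):
    s=readout.read_state(); p,d=grab_frame(n); cv2.imwrite(fn,p[:,:,::-1]); np.savez(fn[:-4]+'.npz',p=p,d=d,pos=s['position'],q=s['tcp_rot']); return p,d
def cam(n,pos=None,q=None):
    c=camera_info(n)
    if n=='wrist':
        T=np.eye(4);T[:3,:3]=R.from_quat(q).as_matrix();T[:3,3]=pos
        T=T@np.array(c['hand_eye']); return c,T[:3,:3],T[:3,3]
    r=np.array(c['rotation']); 
    if r.size==4: r=R.from_quat(r).as_matrix()
    return c,r.reshape(3,3),np.array(c['position'])
def rays(cm,uv):
    c,r,o=cm; uv=np.atleast_2d(uv).astype(float)
    K=np.array([[c['fx'],0,c['cx']],[0,c['fy'],c['cy']],[0,0,1]])
    n=cv2.undistortPoints(uv[:,None],K,np.array([c['k1'],0,0,0,0.]))[:,0]
    return np.c_[n,np.ones(len(n))]@r.T,o
def onplane(cm,uv,z):
    d,o=rays(cm,uv); return o+d*((z-o[2])/d[:,2])[:,None]
def bydepth(cm,uv,dep):
    d,o=rays(cm,uv); return o+d*np.atleast_1d(dep)[:,None]
E
python3 - <<'E'
from h import *
for n in('side','top'): shot(n,f'pics/{n}1.png'); print(camera_info(n))
print(camera_info('wrist')); s=readout.read_state(); print(s)
E
```

```text
{'fx': 582.0299663190801, 'fy': 582.0299663190801, 'cx': 319.0280450978105, 'cy': 244.23780510231447, 'k1': 0.020927295926116456, 'position': array([0.31428289, 0.7305979 , 0.87015574]), 'rotation': array([-0.13757543,  0.91677567, -0.36916148,  0.06568996])}
{'fx': 470.28669102330645, 'fy': 470.28669102330645, 'cx': 327.4671774581504, 'cy': 233.46562752323925, 'k1': -0.02707243337170975, 'position': array([0.50540594, 0.00329716, 0.89667224]), 'rotation': array([-0.69692479,  0.71678755, -0.02072697,  0.00904576])}
{'fx': 362.69773033676364, 'fy': 362.69773033676364, 'cx': 318.4345232342267, 'cy': 240.4518783721064, 'k1': -0.0480199623060033, 'hand_eye': array([[ 5.96489979e-04, -9.62961246e-01, -2.69639170e-01,
         7.28896491e-02],
       [ 9.99999795e-01,  5.11282289e-04,  3.86237750e-04,
        -9.07806670e-04],
       [-2.34070253e-04, -2.69639345e-01,  9.62961354e-01,
        -1.58735264e-01],
       [ 0.00000000e+00,  0.00000000e+00,  0.00000000e+00,
         1.00000000e+00]])}
{'t': 0.1, 'qpos': array([ 1.57718741,  0.50180051, -0.42681304,  1.55132274,  0.22085533,
        1.13829515, -0.2103052 ]), 'joint_vel': array([ 1.70136465e-04, -1.16053655e-03,  9.36682023e-04, -3.01106999e-03,
        5.66471534e-05,  2.15689874e-04, -1.25584083e-04]), 'joint_torque': array([-1.03029324e-02, -5.67871249e+01, -5.83815873e+00, -2.79914635e+01,
       -6.91001164e-02,  2.42250395e-02,  7.14504108e-05]), 'position': array([ 0.1648894 , -0.62809646,  0.22546291]), 'tcp_rot': array([ 9.91762813e-01,  1.28084930e-01, -9.76591595e-05, -8.74499816e-04]), 'contact_force': array([ 0.26629893,  0.74309613, -0.01031429]), 'ft_torque': array([ 0.00901379, -0.0054283 ,  0.02950713]), 'finger_force': 0.0, 'grip_width': 0.09161515370398483}
```

View pics/top1.png

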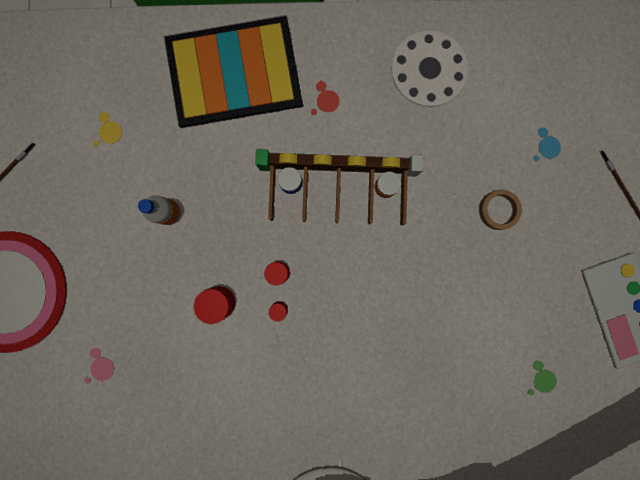

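View pics/side1.png

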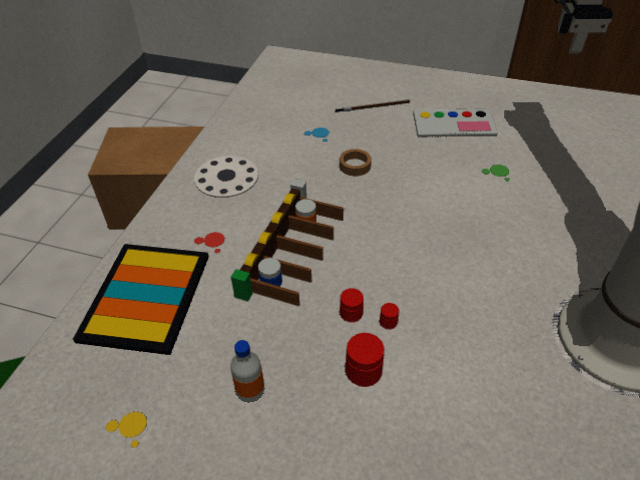

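The top view shows the rack with the green end at left (262,159), the white end at (417,164), and bumps at y≈160. Red pots are at (213,306) large, (277,273) middle and (278,311) small. In the side view the middle one is at (351,305). The order is therefore a, b, c, and the red pot goes into gap c.

```bash
cat > m.py <<'E'
from h import *
def blobs(hsv,lo,hi,box,amin=30):
    m=cv2.inRange(hsv,np.array(lo),np.array(hi)); k=np.zeros_like(m);x0,y0,x1,y1=box;k[y0:y1,x0:x1]=m[y0:y1,x0:x1]
    n,l,s,c=cv2.connectedComponentsWithStats(k); return [(c[i],s[i]) +(l==i,) for i in range(1,n) if s[i,4]>=amin]
if __name__=='__main__':
    boxes={'top':((270,140,410,175),(185,250,300,330),(245,140,275,175)),'side':((235,185,305,285),(330,280,400,390),(225,262,258,305))}
    for n in('top','side'):
        f=np.load(f'pics/{n}1.npz');p,d=f['p'],f['d'];hsv=cv2.cvtColor(p,cv2.COLOR_RGB2HSV);cm=cam(n)
        for nm,lo,hi,b in(('yel',(18,120,60),(35,255,255),boxes[n][0]),('red',(0,150,60),(6,255,255),boxes[n][1]),('grn',(50,100,40),(85,255,255),boxes[n][2])):
            for c,s,m in blobs(hsv,lo,hi,b):
                v,u=np.nonzero(m&(d>0)); P=bydepth(cm,np.c_[u,v],d[v,u])
                zt=np.percentile(P[:,2],95 if nm!='yel' else 90); T=P[P[:,2]>zt-.004]
                mid=(T.min(0)+T.max(0))/2
                print(n,nm,c.round(1),s[4],'ztop',zt.round(4),'mean',T[:,:2].mean(0).round(4),'box mid',mid[:2].round(4),'ext',np.ptp(T,0)[:2].round(4))
E
python3 m.py
```

```text
top yel [287.6 157.8] 172 ztop 0.0647 mean [0.6779 0.0563] box mid [0.6783 0.0567] ext [0.0168 0.0235]
top yel [322.5 159.2] 165 ztop 0.0642 mean [ 0.6737 -0.006 ] box mid [ 0.6739 -0.0067] ext [0.0154 0.0252]
top yel [356.6 160.4] 168 ztop 0.0647 mean [ 0.6703 -0.0673] box mid [ 0.6697 -0.0669] ext [0.017  0.0235]
top yel [390.4 161.7] 175 ztop 0.0644 mean [ 0.6663 -0.1286] box mid [ 0.6661 -0.1293] ext [0.0168 0.0234]
top red [275.9 273.2] 425 ztop 0.0511 mean [0.4721 0.0836] box mid [0.4725 0.0833] ext [0.0397 0.0397]
top red [210.9 306. ] 934 ztop 0.0726 mean [0.4192 0.1964] box mid [0.4191 0.1967] ext [0.0595 0.0581]
top red [277.2 311.7] 252 ztop 0.0405 mean [0.4014 0.084 ] box mid [0.4015 0.0832] ext [0.0296 0.0309]
top grn [261.6 157. ] 200 ztop 0.0651 mean [0.6808 0.1029] box mid [0.6805 0.1028] ext [0.0292 0.0203]
side yel [288.8 198.1] 95 ztop 0.0625 mean [ 0.6662 -0.1262] box mid [ 0.6663 -0.1258] ext [0.0167 0.0237]
side yel [276.7 216.9] 104 ztop 0.0618 mean [ 0.67   -0.0638] box mid [ 0.6698 -0.0638] ext [0.0168 0.0223]
side yel [264.1 237.2] 114 ztop 0.0624 mean [ 0.6731 -0.0027] box mid [ 0.6733 -0.0022] ext [0.0167 0.026 ]
side yel [250.4 258.8] 125 ztop 0.0619 mean [0.6779 0.0592] box mid [0.6776 0.0591] ext [0.017  0.0251]
side red [351.8 303.5] 569 ztop 0.0485 mean [0.472  0.0865] box mid [0.4719 0.0864] ext [0.0413 0.0435]
side red [389.4 314.4] 340 ztop 0.0372 mean [0.4012 0.0863] box mid [0.4015 0.086 ] ext [0.0312 0.0343]
side red [365.2 357.3] 1450 ztop 0.0699 mean [0.4189 0.1992] box mid [0.4189 0.1978] ext [0.0607 0.0604]
side grn [241.1 284.4] 467 ztop 0.0618 mean [0.681  0.1061] box mid [0.6816 0.1059] ext [0.03   0.0254]
```

```bash
cat > rel.py <<'E'
# usage: rel.py rackx racky z yawdeg(tool y relative to rack x) -> dp, yaw in tool axes
import sys; from h import *
O=np.array([.612,-.0311]);X=np.array([.998,-.063]);Y=np.array([.063,.998])
s=readout.read_state();M=R.from_quat(s['tcp_rot']).as_matrix();p=np.array(s['position'])
print('t',round(s['t'],2),'q',np.round(s['qpos'],2),'pos',p.round(4),'rack',np.round([(p[:2]-O)@X,(p[:2]-O)@Y],4),'F',np.round(s['contact_force'],1),'w',round(s['grip_width'],4))
ang=np.degrees(np.arctan2(M[1,1],M[0,1])-np.arctan2(X[1],X[0])); print('tool y vs rack x',ang.round(2),'tilt',np.degrees(np.arccos(-M[2,2])).round(2))
if len(sys.argv)>4:
    x,y,z,a=map(float,sys.argv[1:]); w=np.r_[O+x*X+y*Y,z]-p
    print('dp',(M.T@w).round(4),'yaw',(ang-a+180)%360-180)
E
python3 -m jog '[{"dp":[0.67,-0.533,0],"yaw":-72,"gripper":0},{"dp":[0.67,-0.533,0],"yaw":-72,"gripper":0},{"dp":[0.67,-0.533,0],"yaw":-72,"gripper":0},{"dp":[0.67,-0.533,0],"yaw":-72,"gripper":0},{"dp":[0.67,-0.533,0],"yaw":-72,"gripper":0},{"dp":[0.67,-0.533,0],"yaw":-72,"gripper":0},{"dp":[0.67,-0.533,0],"yaw":-72,"gripper":0},{"dp":[0.67,-0.533,0],"yaw":-72,"gripper":0},{"dp":[0.67,-0.533,0],"yaw":-72,"gripper":0},{"dp":[0.67,-0.533,0],"yaw":-72,"gripper":0},{"dp":[0.67,-0.533,0],"yaw":-72,"gripper":0},{"dp":[0.67,-0.533,0],"yaw":-72,"gripper":0}]'
python3 rel.py 0.06 0.093 0.12 0
```

```text
t: 1.1
position: [0.4649, -0.2266, 0.2263]
tcp_rot: [0.727, 0.687, -0.0, -0.0]
contact_force: [0.6, 0.9, -0.1]
grip_width: 0.0158
finger_force: 0.0
t 1.1 q [ 1.13  0.35 -0.88  1.87  0.3   1.06  0.07] pos [ 0.4649 -0.2266  0.2263] rack [-0.1345 -0.2044] F [ 0.6  0.9 -0.1] w 0.0158
tool y vs rack x 0.34 tilt 0.02
dp [0.2963 0.1963 0.1062] yaw 0.34157426310355277
```

```bash
python3 -m jog '[{"dp":[0.296,0.196,0.07],"yaw":0.3,"gripper":0},{"dp":[0.296,0.196,0.07],"yaw":0.3,"gripper":0},{"dp":[0.296,0.196,0.07],"yaw":0.3,"gripper":0},{"dp":[0.296,0.196,0.07],"yaw":0.3,"gripper":0},{"dp":[0.296,0.196,0.07],"yaw":0.3,"gripper":0},{"dp":[0.296,0.196,0.07],"yaw":0.3,"gripper":0},{"dp":[0.296,0.196,0.07],"yaw":0.3,"gripper":0},{"dp":[0.296,0.196,0.07],"yaw":0.3,"gripper":0},{"dp":[0.296,0.196,0.07],"yaw":0.3,"gripper":0},{"dp":[0.296,0.196,0.07],"yaw":0.3,"gripper":0},{"dp":[0.296,0.196,0.07],"yaw":0.3,"gripper":0},{"dp":[0.296,0.196,0.07],"yaw":0.3,"gripper":0}]'
python3 rel.py 0.06 0.093 0.09 0; python3 -c "
from h import *
shot('side','pics/side2.png')
p,d=shot('wrist','pics/w2.png')
f=np.load('pics/w2.npz');cm=cam('wrist',f['pos'],f['q'])
from m import blobs
for c,s,m in blobs(cv2.cvtColor(p,cv2.COLOR_RGB2HSV),(18,120,60),(35,255,255),(0,0,640,480)):
    v,u=np.nonzero(m&(d>0));P=bydepth(cm,np.c_[u,v],d[v,u]);print(c.round(),s[4],P.mean(0).round(4),P[:,2].max().round(4))
"
```

```text
t: 2.1
position: [0.6765, 0.0554, 0.1557]
tcp_rot: [0.729, 0.685, -0.001, -0.0]
contact_force: [-0.2, -0.2, 0.6]
grip_width: 0.0004
finger_force: 0.0
t 2.1 q [ 0.38  0.71 -0.77  1.52  0.53  1.13 -0.56] pos [0.6765 0.0554 0.1557] rack [0.059  0.0904] F [-0.2 -0.2  0.6] w 0.0004
tool y vs rack x 0.03 tilt 0.1
dp [0.0027 0.0011 0.0657] yaw 0.028041119469548903
[463.   5.] 619 [0.7944 0.2185 0.0154] 0.0177
[548. 187.] 8621 [0.8718 0.0782 0.0155] 0.0184
[321. 237.] 944 [0.6786 0.0586 0.061 ] 0.0651
[309. 335.] 229 [0.6767 0.0852 0.2417] 0.2449
[327. 336.] 237 [0.6807 0.0849 0.2417] 0.2448
[307. 385.] 2848 [0.6753 0.0722 0.2419] 0.252
```

View pics/w2.png

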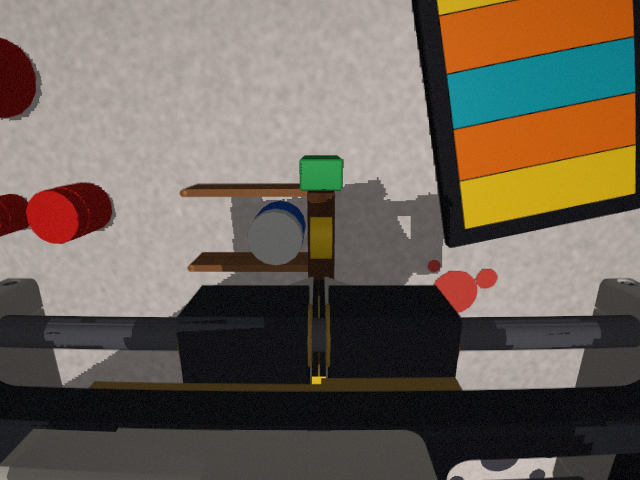

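The wrist view shows bump a at (321,237) beside the green block at (321,173). It agrees with the fixed cameras at (0.678, 0.0585). I'll descend onto it.

```bash
python3 -m jog '[{"dp":[0.003,0.001,0.03],"yaw":0,"gripper":0},{"dp":[0.003,0.001,0.055],"yaw":0,"gripper":0},{"dp":[0.003,0.001,0.064],"yaw":0,"gripper":0},{"dp":[0.003,0.001,0.067],"yaw":0,"gripper":0},{"dp":[0.003,0.001,0.069],"yaw":0,"gripper":0},{"dp":[0.003,0.001,0.071],"yaw":0,"gripper":0},{"dp":[0.003,0.001,0.073],"yaw":0,"gripper":0},{"dp":[0.003,0.001,0.0735],"yaw":0,"gripper":0},{"dp":[0.003,0.001,0.0735],"yaw":0,"gripper":0}]'
python3 rel.py 0.06 0.031 0.081 0
```

```text
t: 2.95
position: [0.6788, 0.0591, 0.0837]
tcp_rot: [0.729, 0.685, 0.0, 0.0]
contact_force: [-0.5, 0.9, 0.7]
grip_width: 0.0007
finger_force: 0.0
t 2.95 q [ 0.35  0.79 -0.73  1.56  0.59  1.02 -0.61] pos [0.6788 0.0591 0.0837] rack [0.061  0.0942] F [-0.5  0.9  0.7] w 0.0007
tool y vs rack x 0.03 tilt 0.07
dp [-0.0632 -0.001   0.0027] yaw 0.026438734594279367
```

```bash
python3 -m jog '[{"dp":[0,0,0.0015],"yaw":0,"gripper":0},{"dp":[0,0,0.003],"yaw":0,"gripper":0},{"dp":[0,0,0.003],"yaw":0,"gripper":0},{"dp":[0,0,0.003],"yaw":0,"gripper":0}]'; python3 -c "
from h import *
for i in range(4): grab_frame('wrist'); print(readout.read_state()['contact_force'].round(1))
shot('side','pics/side3.png')"; python3 rel.py 0.06 0.031 0.081 0
```

```text
t: 3.28
position: [0.6783, 0.059, 0.0798]
tcp_rot: [0.729, 0.685, -0.0, -0.0]
contact_force: [-0.2, -0.1, -0.3]
grip_width: 0.0007
finger_force: 0.0
[0.1 0.4 0.1]
[-0.   0.3  0.5]
[-0.6 -0.  -0.7]
[0.3 0.  0.6]
t 3.53 q [ 0.35  0.8  -0.72  1.56  0.59  1.01 -0.61] pos [0.6784 0.059  0.08  ] rack [0.0606 0.0941] F [-0.4  0.8  0.2] w 0.0003
tool y vs rack x 0.03 tilt 0.0
dp [-0.0631 -0.0006 -0.001 ] yaw 0.02886756484332409
```

```bash
python3 -c "
import cv2;a=cv2.imread('pics/side3.png')[130:330,170:370];cv2.imwrite('pics/s3c.png',cv2.resize(a,None,fx=3,fy=3,interpolation=2))"
```

```text
(no output)
```

View pics/s3c.png

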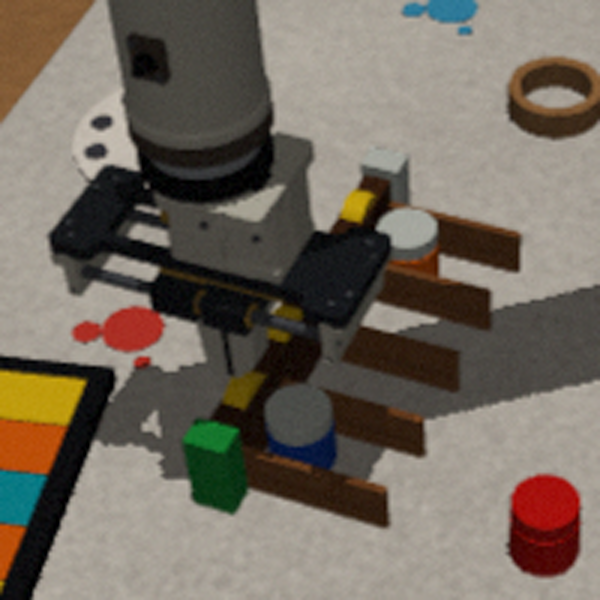

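```bash
python3 -c "
from h import *
c,r,o=cam('side'); 
def pr(P):
    q=(np.array(P)-o)@r; q=q[:2]/q[2]; q*=1+c['k1']*(q@q); return (np.array([q[0]*c['fx']+c['cx'],q[1]*c['fy']+c['cy']])-[170,130])*3
f=np.load('pics/side3.npz');p,d=f['p'],f['d'];cm=cam('side')
for dx in(-.01,0,.01):
  for dy in(-.0095,.0095): print(dx,dy,pr(f['pos']+[dx,dy,-.022]).round())
# finger depth points
for v in range(330,400,8):
  print(v,[tuple(bydepth(cm,[[170+u/3,130+v/3]],d[int(130+v/3),int(170+u/3)])[0].round(3)) for u in (215,232,245)])
"
```

```text
-0.01 -0.0095 [262. 378.]
-0.01 0.0095 [251. 400.]
0 -0.0095 [248. 375.]
0 0.0095 [236. 396.]
0.01 -0.0095 [233. 372.]
0.01 0.0095 [222. 393.]
330 [(np.float64(0.685), np.float64(0.071), np.float64(0.118)), (np.float64(0.659), np.float64(0.097), np.float64(0.151)), (np.float64(0.651), np.float64(0.097), np.float64(0.153))]
338 [(np.float64(0.684), np.float64(0.073), np.float64(0.113)), (np.float64(0.673), np.float64(0.073), np.float64(0.117)), (np.float64(0.664), np.float64(0.074), np.float64(0.12))]
346 [(np.float64(0.686), np.float64(0.071), np.float64(0.104)), (np.float64(0.674), np.float64(0.073), np.float64(0.109)), (np.float64(0.667), np.float64(0.07), np.float64(0.108))]
354 [(np.float64(0.687), np.float64(0.071), np.float64(0.096)), (np.float64(0.676), np.float64(0.07), np.float64(0.099)), (np.float64(0.666), np.float64(0.072), np.float64(0.103))]
362 [(np.float64(0.688), np.float64(0.072), np.float64(0.09)), (np.float64(0.676), np.float64(0.072), np.float64(0.094)), (np.float64(0.667), np.float64(0.073), np.float64(0.097))]
370 [(np.float64(0.73), np.float64(-0.001), np.float64(-0.004)), (np.float64(0.678), np.float64(0.069), np.float64(0.083)), (np.float64(0.669), np.float64(0.07), np.float64(0.087))]
378 [(np.float64(0.725), np.float64(0.009), np.float64(-0.001)), (np.float64(0.714), np.float64(0.007), np.float64(0.0)), (np.float64(0.678), np.float64(0.055), np.float64(0.062))]
386 [(np.float64(0.723), np.float64(0.014), np.float64(-0.003)), (np.float64(0.685), np.float64(0.061), np.float64(0.058)), (np.float64(0.676), np.float64(0.06), np.float64(0.059))]
394 [(np.float64(0.721), np.float64(0.02), np.float64(-0.004)), (np.float64(0.683), np.float64(0.066), np.float64(0.056)), (np.float64(0.674), np.float64(0.066), np.float64(0.058))]
```

The crop shows the fingertip ending about 20 mm above bump a: it appears at (237,372) and I expected (236,396). That agrees with the zero force reading. The real tip is therefore close to the TCP height, so I'll go down further, watching the force.

```bash
python3 -m jog '[{"dp":[0,0,0.004],"yaw":0,"gripper":0},{"dp":[0,0,0.008],"yaw":0,"gripper":0},{"dp":[0,0,0.012],"yaw":0,"gripper":0},{"dp":[0,0,0.012],"yaw":0,"gripper":0},{"dp":[0,0,0.012],"yaw":0,"gripper":0}]'; python3 -c "
from h import *
shot('side','pics/side4.png')
print(readout.read_state()['contact_force'].round(1))
f=np.load('pics/side4.npz');p,d=f['p'],f['d'];cm=cam('side')
for v in range(250,264,1): print(v,[tuple(map(float,bydepth(cm,[[u,v]],d[v,u])[0].round(3))) for u in (245,248,251)])
"; python3 rel.py
```

```text
t: 3.95
position: [0.6779, 0.0589, 0.0673]
tcp_rot: [0.729, 0.685, -0.0, -0.0]
contact_force: [0.4, 0.0, -0.1]
grip_width: 0.0002
finger_force: 0.0
[-0.9  0.5 -0.2]
250 [(0.682, 0.069, 0.09), (0.675, 0.07, 0.093), (0.669, 0.071, 0.096)]
251 [(0.681, 0.071, 0.09), (0.676, 0.07, 0.091), (0.669, 0.071, 0.094)]
252 [(0.681, 0.072, 0.088), (0.675, 0.072, 0.09), (0.669, 0.071, 0.091)]
253 [(0.682, 0.07, 0.084), (0.675, 0.072, 0.087), (0.67, 0.071, 0.088)]
254 [(0.683, 0.07, 0.081), (0.677, 0.069, 0.081), (0.67, 0.072, 0.086)]
255 [(0.683, 0.071, 0.079), (0.677, 0.07, 0.079), (0.669, 0.073, 0.085)]
256 [(0.682, 0.073, 0.079), (0.679, 0.068, 0.074), (0.671, 0.07, 0.078)]
257 [(0.684, 0.069, 0.071), (0.678, 0.07, 0.073), (0.67, 0.073, 0.079)]
258 [(0.683, 0.072, 0.071), (0.679, 0.068, 0.068), (0.671, 0.071, 0.074)]
259 [(0.717, 0.013, -0.004), (0.678, 0.07, 0.068), (0.672, 0.07, 0.07)]
260 [(0.715, 0.017, -0.002), (0.681, 0.066, 0.061), (0.675, 0.064, 0.06)]
261 [(0.688, 0.065, 0.054), (0.681, 0.066, 0.057), (0.674, 0.068, 0.061)]
262 [(0.686, 0.069, 0.057), (0.68, 0.07, 0.059), (0.675, 0.067, 0.058)]
263 [(0.686, 0.07, 0.055), (0.68, 0.069, 0.055), (0.675, 0.068, 0.056)]
t 4.0 q [ 0.35  0.81 -0.72  1.57  0.6   0.99 -0.62] pos [0.6782 0.059  0.0676] rack [0.0604 0.0941] F [-0.9  0.5 -0.2] w 0.0006
tool y vs rack x 0.03 tilt 0.03
```

```bash
python3 -m jog '[{"dp":[0,0,0.002],"yaw":0,"gripper":0},{"dp":[0,0,0.004],"yaw":0,"gripper":0},{"dp":[0,0,0.006],"yaw":0,"gripper":0},{"dp":[0,0,0.0075],"yaw":0,"gripper":0},{"dp":[0,0,0.0075],"yaw":0,"gripper":0},{"dp":[0,0,0.0075],"yaw":0,"gripper":0}]'; python3 -c "
from h import *
F=[]
for i in range(6): grab_frame('wrist'); F.append(readout.read_state()['contact_force'])
print(np.mean(F,0).round(2))
shot('side','pics/side5.png')
"; python3 rel.py
```

```text
t: 4.5
position: [0.6785, 0.0591, 0.0606]
tcp_rot: [0.729, 0.685, 0.0, 0.0]
contact_force: [0.6, -0.6, 2.3]
grip_width: 0.0006
finger_force: 0.8
[0.49 0.03 1.55]
t 4.85 q [ 0.34  0.82 -0.71  1.57  0.61  0.98 -0.62] pos [0.6785 0.059  0.0606] rack [0.0607 0.0941] F [ 0.4 -0.4  2. ] w 0.0008
tool y vs rack x 0.03 tilt 0.02
```

Contact at 1.6 N. I'll press a little deeper.

```bash
python3 -m jog '[{"dp":[0,0,0.001],"yaw":0,"gripper":0},{"dp":[0,0,0.0015],"yaw":0,"gripper":0},{"dp":[0,0,0.0015],"yaw":0,"gripper":0},{"dp":[0,0,0.0015],"yaw":0,"gripper":0}]'; python3 -c "
from h import *
F=[]
for i in range(6): grab_frame('wrist'); F.append(readout.read_state()['contact_force'])
print(np.mean(F,0).round(2))
"; python3 rel.py 0.06 0.031 0.059 0
```

```text
t: 5.18
position: [0.6785, 0.059, 0.059]
tcp_rot: [0.729, 0.685, 0.0, 0.0]
contact_force: [-0.2, -0.7, 1.9]
grip_width: 0.0001
finger_force: 1.1
[ 0.6  -0.12  2.12]
t 5.48 q [ 0.34  0.82 -0.71  1.57  0.61  0.98 -0.62] pos [0.6785 0.059  0.059 ] rack [0.0607 0.0942] F [1.3 0.1 2.1] w 0.0004
tool y vs rack x 0.03 tilt 0.02
dp [-0.0632 -0.0007  0.    ] yaw 0.02956813838261496
```

```bash
python3 -m jog '[{"dp":[-0.008,0,0],"yaw":0,"gripper":0},{"dp":[-0.016,0,0],"yaw":0,"gripper":0},{"dp":[-0.024,0,0],"yaw":0,"gripper":0},{"dp":[-0.032,0,0],"yaw":0,"gripper":0},{"dp":[-0.040,0,0],"yaw":0,"gripper":0},{"dp":[-0.048,0,0],"yaw":0,"gripper":0},{"dp":[-0.056,0,0],"yaw":0,"gripper":0},{"dp":[-0.063,-0.0005,0],"yaw":0,"gripper":0},{"dp":[-0.063,-0.0005,0],"yaw":0,"gripper":0},{"dp":[-0.063,-0.0005,0],"yaw":0,"gripper":0}]'; python3 -c "
from h import *
F=[]
for i in range(6): grab_frame('wrist'); F.append(readout.read_state()['contact_force'])
print(np.mean(F,0).round(2))
"; python3 rel.py 0.06 -0.031 0.059 0
```

```text
t: 6.32
position: [0.674, -0.006, 0.059]
tcp_rot: [0.729, 0.684, -0.001, 0.001]
contact_force: [0.0, -1.9, 2.5]
grip_width: 0.0005
finger_force: 1.1
[-0.15 -1.66  2.53]
t 6.62 q [ 0.44  0.81 -0.71  1.59  0.61  0.97 -0.53] pos [ 0.6739 -0.0039  0.059 ] rack [0.0601 0.0311] F [-0.2 -2.3  2.9] w 0.0009
tool y vs rack x 0.05 tilt 0.03
dp [-0.0621 -0.0002  0.    ] yaw 0.04617574807659253
```

```bash
python3 -m jog '[{"dp":[-0.008,0,0],"yaw":0,"gripper":0},{"dp":[-0.016,0,0],"yaw":0,"gripper":0},{"dp":[-0.024,0,0],"yaw":0,"gripper":0},{"dp":[-0.032,0,0],"yaw":0,"gripper":0},{"dp":[-0.040,0,0],"yaw":0,"gripper":0},{"dp":[-0.048,0,0],"yaw":0,"gripper":0},{"dp":[-0.055,0,0],"yaw":0,"gripper":0},{"dp":[-0.061,0,0],"yaw":0,"gripper":0},{"dp":[-0.061,0,0],"yaw":0,"gripper":0},{"dp":[-0.061,0,0],"yaw":0,"gripper":0}]'; python3 -c "
from h import *
F=[]
for i in range(6): grab_frame('wrist'); F.append(readout.read_state()['contact_force'])
print(np.mean(F,0).round(2))
"; python3 rel.py 0.06 -0.031 0.16 0
```

```text
t: 7.45
position: [0.6702, -0.0667, 0.0591]
tcp_rot: [0.729, 0.684, -0.001, 0.001]
contact_force: [-0.4, -1.3, 1.9]
grip_width: 0.0003
finger_force: 1.1
[ 0.12 -1.74  1.93]
t 7.75 q [ 0.53  0.81 -0.71  1.59  0.61  0.97 -0.44] pos [ 0.6701 -0.0648  0.059 ] rack [ 0.0601 -0.03  ] F [ 0.3 -2.   2. ] w 0.0007
tool y vs rack x 0.04 tilt 0.03
dp [-1.10e-03 -1.00e-04 -1.01e-01] yaw 0.039645398574521096
```

All three bumps are pressed and the fourth is untouched. Next I lift and go round to the left side of the middle red pot with the fingers 30 mm apart.

```bash
python3 -m jog '[{"dp":[0,0,-0.03],"yaw":0,"gripper":0},{"dp":[0,0,-0.065],"yaw":0,"gripper":0},{"dp":[0,0,-0.10],"yaw":0,"gripper":0},{"dp":[0.03,-0.035,-0.10],"yaw":0,"gripper":33},{"dp":[0.06,-0.07,-0.10],"yaw":0,"gripper":33},{"dp":[0.09,-0.105,-0.10],"yaw":0,"gripper":33},{"dp":[0.12,-0.14,-0.10],"yaw":0,"gripper":33},{"dp":[0.15,-0.175,-0.10],"yaw":0,"gripper":33},{"dp":[0.173,-0.207,-0.10],"yaw":0,"gripper":33},{"dp":[0.173,-0.207,-0.10],"yaw":0,"gripper":33},{"dp":[0.173,-0.207,-0.10],"yaw":0,"gripper":33},{"dp":[0.173,-0.207,-0.10],"yaw":0,"gripper":33}]'; python3 rel.py -0.147 0.142 0.018 0
python3 -c "
from h import *
from m import blobs
p,d=shot('wrist','pics/w6.png')
f=np.load('pics/w6.npz');cm=cam('wrist',f['pos'],f['q'])
O=np.array([.612,-.0311]);X=np.array([.998,-.063]);Y=np.array([.063,.998])
for c,s,m in blobs(cv2.cvtColor(p,cv2.COLOR_RGB2HSV),(0,150,60),(6,255,255),(0,0,640,480),300):
    v,u=np.nonzero(m&(d>0));P=bydepth(cm,np.c_[u,v],d[v,u]);T=P[P[:,2]>np.percentile(P[:,2],90)-.004];mid=(T.min(0)+T.max(0))/2-np.r_[O,0];print(c.round(),s[4],'rack',(mid[:2]@X).round(4),(mid[:2]@Y).round(4),T[:,2].max().round(4),np.ptp(T,0).round(3))
"
```

```text
t: 8.75
position: [0.4731, 0.1222, 0.159]
tcp_rot: [0.728, 0.686, -0.0, 0.0]
contact_force: [-0.3, -0.3, -0.2]
grip_width: 0.0301
finger_force: 0.0
t 8.75 q [ 0.46  0.41 -0.92  2.    0.41  0.93 -0.73] pos [0.4731 0.1222 0.159 ] rack [-0.1482  0.1443] F [-0.3 -0.3 -0.2] w 0.0301
tool y vs rack x 0.26 tilt 0.03
dp [-0.0022  0.0012  0.141 ] yaw 0.2560918456478305
[234. 140.] 7135 rack -0.2064 0.2157 0.0732 [0.061 0.061 0.006]
[320. 275.] 2267 rack -0.1467 0.1074 0.0505 [0.042 0.041 0.005]
[240. 270.] 956 rack -0.2029 0.1402 0.2312 [0.064 0.079 0.197]
```

View pics/w6.png

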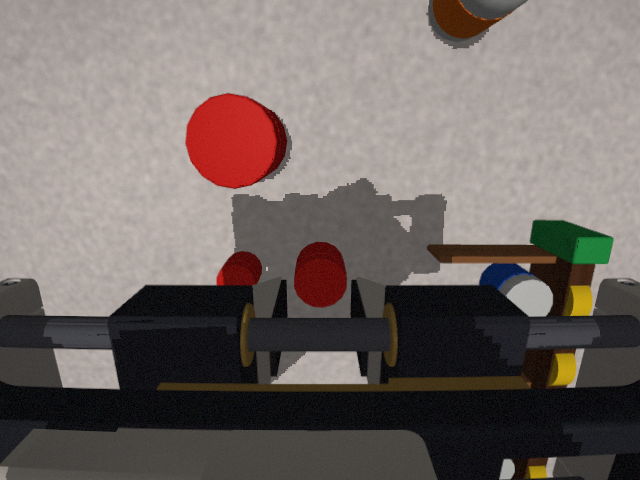

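The wrist view shows the middle pot at (320,275), framed by the two fingers, the small pot at (240,270) and the large pot at (235,140). The red pot is at rack (-0.147, 0.107). Now I descend.

```bash
python3 -m jog '[{"dp":[0,0.001,0.03],"yaw":0.2,"gripper":33},{"dp":[0,0.001,0.06],"yaw":0.2,"gripper":33},{"dp":[0,0.001,0.09],"yaw":0.2,"gripper":33},{"dp":[0,0.001,0.11],"yaw":0.2,"gripper":33},{"dp":[0,0.001,0.125],"yaw":0.2,"gripper":33},{"dp":[0,0.001,0.133],"yaw":0.2,"gripper":33},{"dp":[0,0.001,0.139],"yaw":0.2,"gripper":33},{"dp":[0,0.001,0.139],"yaw":0.2,"gripper":33}]'; python3 rel.py -0.147 0.1 0.018 0; python3 -c "
from h import *
shot('side','pics/side7.png')"
```

```text
t: 9.47
position: [0.4754, 0.1203, 0.019]
tcp_rot: [0.73, 0.683, -0.0, -0.0]
contact_force: [0.8, -1.1, -0.2]
grip_width: 0.0304
finger_force: 0.0
t 9.47 q [ 0.28  0.63 -0.71  2.07  0.66  0.68 -0.94] pos [0.4754 0.1203 0.019 ] rack [-0.1459  0.1425] F [ 0.8 -1.1 -0.2] w 0.0304
tool y vs rack x -0.24 tilt 0.07
dp [-0.0425 -0.0009  0.001 ] yaw -0.24116257126019036
```

View pics/side7.png

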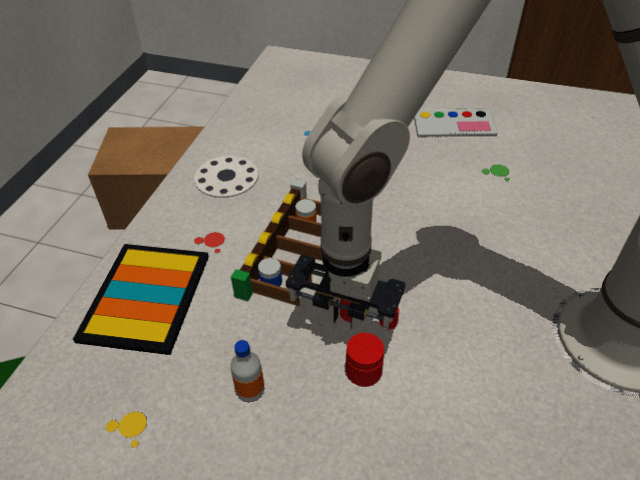

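The side view shows the fingers low beside the middle pot, clear of the large pot at (365,360) and the bottle at (248,370). Now I push sideways.

```bash
python3 -m jog '[{"dp":[-0.005,-0.0005,0],"yaw":0,"gripper":33},{"dp":[-0.010,-0.001,0],"yaw":0,"gripper":33},{"dp":[-0.015,-0.001,0],"yaw":0,"gripper":33},{"dp":[-0.021,-0.001,0],"yaw":0,"gripper":33},{"dp":[-0.027,-0.001,0],"yaw":0,"gripper":33},{"dp":[-0.033,-0.001,0],"yaw":0,"gripper":33},{"dp":[-0.039,-0.001,0],"yaw":0,"gripper":33},{"dp":[-0.045,-0.001,0],"yaw":0,"gripper":33},{"dp":[-0.051,-0.001,0],"yaw":0,"gripper":33},{"dp":[-0.057,-0.001,0],"yaw":0,"gripper":33},{"dp":[-0.063,-0.001,0],"yaw":0,"gripper":33},{"dp":[-0.069,-0.001,0],"yaw":0,"gripper":33}]'; python3 rel.py -0.147 -0.0055 0.018 0; cat > pot.py <<'E'
import sys;from h import *
from m import blobs
n=sys.argv[1];p,d=shot(n,f'pics/{sys.argv[2]}.png');f=np.load(f'pics/{sys.argv[2]}.npz');cm=cam(n,f['pos'],f['q'])
O=np.array([.612,-.0311]);X=np.array([.998,-.063]);Y=np.array([.063,.998])
for c,s,m in blobs(cv2.cvtColor(p,cv2.COLOR_RGB2HSV),(0,150,40),(6,255,255),(0,0,640,480),100):
    v,u=np.nonzero(m&(d>0));P=bydepth(cm,np.c_[u,v],d[v,u]);T=P[P[:,2]>np.percentile(P[:,2],90)-.004];mid=(T.min(0)+T.max(0))/2-np.r_[O,0];print(n,c.round(),s[4],'rack',(mid[:2]@X).round(4),(mid[:2]@Y).round(4),'z',T[:,2].max().round(4),np.ptp(T,0).round(3))
E
python3 pot.py wrist w8; python3 pot.py side s8
```

```text
t: 10.52
position: [0.4698, 0.0516, 0.02]
tcp_rot: [0.73, 0.683, 0.0, -0.0]
contact_force: [0.9, 3.2, 2.4]
grip_width: 0.03
finger_force: 1.6
t 10.52 q [ 0.43  0.61 -0.72  2.11  0.66  0.66 -0.81] pos [0.4698 0.0516 0.02  ] rack [-0.1471  0.0736] F [0.9 3.2 2.4] w 0.03
tool y vs rack x -0.17 tilt 0.02
dp [-0.0791  0.0004  0.002 ] yaw -0.16547531314586195
wrist [172.  21.] 4683 rack -0.2055 0.1863 z 0.0696 [0.026 0.004 0.014]
wrist [160. 242.] 5451 rack -0.2095 0.1038 z 0.0941 [0.048 0.031 0.06 ]
wrist [318. 305.] 1217 rack -0.1473 0.0693 z 0.0346 [0.027 0.006 0.009]
wrist [318. 368.] 2168 rack -0.1477 0.0551 z 0.0612 [0.041 0.019 0.015]
side [211. 239.] 270 rack 0.1969 0.0243 z 0.0034 [0.06  0.041 0.006]
side [357. 289.] 187 rack -0.1499 0.0853 z 0.094 [0.028 0.049 0.053]
side [389. 315.] 360 rack -0.2171 0.1037 z 0.0395 [0.03  0.032 0.007]
side [364. 358.] 1602 rack -0.207 0.2167 z 0.0721 [0.061 0.061 0.007]
```

```bash
python3 -m jog '[{"dp":[-0.006,0,0],"yaw":0,"gripper":33},{"dp":[-0.012,0,0],"yaw":0,"gripper":33},{"dp":[-0.018,0,0],"yaw":0,"gripper":33},{"dp":[-0.024,0,0],"yaw":0,"gripper":33},{"dp":[-0.030,0,0],"yaw":0,"gripper":33},{"dp":[-0.036,0,0],"yaw":0,"gripper":33},{"dp":[-0.043,0,0],"yaw":0,"gripper":33},{"dp":[-0.050,0,0],"yaw":0,"gripper":33},{"dp":[-0.057,0,0],"yaw":0,"gripper":33},{"dp":[-0.064,0,0],"yaw":0,"gripper":33},{"dp":[-0.071,0,0],"yaw":0,"gripper":33},{"dp":[-0.077,0,0],"yaw":0,"gripper":33}]'; python3 rel.py -0.147 -0.0055 0.018 0;  python3 pot.py wrist w9; python3 pot.py side s9;python3 rel.py
```

```text
t: 11.62
position: [0.4646, -0.0258, 0.0199]
tcp_rot: [0.73, 0.683, -0.0, 0.0]
contact_force: [0.4, -0.0, -0.5]
grip_width: 0.0306
finger_force: 0.4
t 11.62 q [ 0.59  0.6  -0.72  2.13  0.66  0.65 -0.65] pos [ 0.4646 -0.0258  0.0199] rack [-0.1475 -0.004 ] F [ 0.4 -0.  -0.5] w 0.0306
tool y vs rack x -0.2 tilt 0.01
dp [-0.0015  0.0005  0.0019] yaw -0.19826320610135895
wrist [136.  53.] 8366 rack -0.2172 0.1019 z 0.0399 [0.033 0.033 0.006]
wrist [318. 305.] 1228 rack -0.147 -0.0087 z 0.0338 [0.026 0.006 0.009]
wrist [318. 368.] 2127 rack -0.1479 -0.0215 z 0.0569 [0.041 0.02  0.01 ]
side [211. 239.] 267 rack 0.1952 0.0237 z 0.0034 [0.059 0.042 0.006]
side [370. 259.] 207 rack -0.1428 -0.0133 z 0.0512 [0.02  0.013 0.009]
side [389. 315.] 384 rack -0.2173 0.1027 z 0.0397 [0.031 0.032 0.007]
side [364. 358.] 1587 rack -0.2071 0.2165 z 0.0727 [0.061 0.062 0.007]
t 11.72 q [ 0.59  0.6  -0.72  2.13  0.66  0.65 -0.66] pos [ 0.4645 -0.0265  0.0198] rack [-0.1475 -0.0047] F [-0.1 -0.2  0.1] w 0.0301
tool y vs rack x -0.29 tilt 0.06
```

The pot is at the gap c line, y ≈ -0.030. I back off, lift and turn 90° to push forward.

```bash
python3 -m jog '[{"dp":[0.012,0,0],"yaw":0,"gripper":33},{"dp":[0.024,0,0],"yaw":0,"gripper":33},{"dp":[0.024,0,-0.035],"yaw":0,"gripper":33},{"dp":[0.024,0,-0.07],"yaw":0,"gripper":33},{"dp":[0.024,0,-0.10],"yaw":0,"gripper":33},{"dp":[0.01,-0.02,-0.10],"yaw":7,"gripper":33},{"dp":[-0.01,-0.04,-0.10],"yaw":14,"gripper":33},{"dp":[-0.027,-0.05,-0.10],"yaw":21,"gripper":33},{"dp":[-0.027,-0.05,-0.10],"yaw":28,"gripper":33},{"dp":[-0.027,-0.05,-0.10],"yaw":35,"gripper":33},{"dp":[-0.027,-0.05,-0.10],"yaw":42,"gripper":33},{"dp":[-0.027,-0.05,-0.10],"yaw":49,"gripper":33}]'; python3 -m jog '[{"dp":[0,0,0],"yaw":7,"gripper":33},{"dp":[0,0,0],"yaw":14,"gripper":33},{"dp":[0,0,0],"yaw":21,"gripper":33},{"dp":[0,0,0],"yaw":28,"gripper":33},{"dp":[0,0,0],"yaw":35,"gripper":33},{"dp":[0,0,0],"yaw":41,"gripper":33},{"dp":[0,0,0],"yaw":41,"gripper":33},{"dp":[0,0,0],"yaw":41,"gripper":33}]'
python3 rel.py -0.187 -0.031 0.018 -90;  python3 pot.py wrist w10; python3 pot.py side s10; python3 pot.py top t10
```

```text
t: 12.72
position: [0.4129, -0.0486, 0.1201]
tcp_rot: [0.949, 0.316, 0.0, 0.0]
contact_force: [0.5, -0.4, 0.0]
grip_width: 0.0304
finger_force: 0.0
t: 13.38
position: [0.413, -0.0482, 0.12]
tcp_rot: [1.0, -0.031, 0.0, 0.0]
contact_force: [0.3, 1.0, 0.7]
grip_width: 0.0304
finger_force: 0.0
t 13.38 q [ 0.59  0.26 -0.59  2.2   0.22  0.74 -1.79] pos [ 0.413  -0.0482  0.12  ] rack [-0.1976 -0.0296] F [0.3 1.  0.7] w 0.0304
tool y vs rack x -89.95 tilt 0.01
dp [0.0106 0.0014 0.102 ] yaw 0.04987312122406706
wrist [320. 175.] 3016 rack -0.1476 -0.0296 z 0.0509 [0.042 0.042 0.005]
wrist [ 26. 245.] 2655 rack -0.2018 0.1873 z 0.0596 [0.032 0.009 0.015]
wrist [145. 266.] 2132 rack -0.1971 0.0649 z 0.1979 [0.067 0.108 0.164]
side [211. 239.] 271 rack 0.1963 0.0251 z 0.0033 [0.06  0.041 0.006]
side [374. 254.] 483 rack -0.1485 -0.028 z 0.0505 [0.04  0.043 0.007]
side [389. 315.] 376 rack -0.2172 0.1037 z 0.0387 [0.031 0.034 0.006]
side [364. 358.] 1593 rack -0.207 0.2168 z 0.0723 [0.059 0.062 0.007]
top [326.  98.] 429 rack 0.196 0.0241 z 0.0069 [0.06  0.041 0.008]
top [ 39. 291.] 1449 rack -0.1987 0.5681 z 0.0121 [0.226 0.126 0.007]
top [351. 276.] 357 rack -0.1481 -0.0297 z 0.053 [0.041 0.04  0.006]
top [213. 305.] 1096 rack -0.2067 0.2146 z 0.0746 [0.059 0.06  0.006]
top [277. 311.] 267 rack -0.2175 0.101 z 0.0421 [0.029 0.031 0.007]
```

View pics/w10.png

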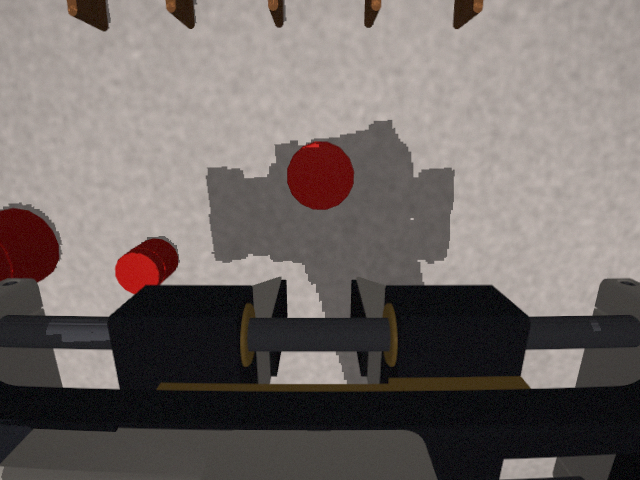

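The wrist view shows the pot at (320,175), lined up with gap c between the divider fronts at (277,15) and (372,15). I descend behind it.

```bash
python3 -m jog '[{"dp":[0.003,0.001,0.03],"yaw":0,"gripper":33},{"dp":[0.005,0.001,0.06],"yaw":0,"gripper":33},{"dp":[0.005,0.001,0.08],"yaw":0,"gripper":33},{"dp":[0.005,0.001,0.092],"yaw":0,"gripper":33},{"dp":[0.005,0.001,0.10],"yaw":0,"gripper":33},{"dp":[0.005,0.001,0.10],"yaw":0,"gripper":33},{"dp":[0.011,0.001,0.10],"yaw":0,"gripper":33},{"dp":[0.016,0.001,0.10],"yaw":0,"gripper":33},{"dp":[0.022,0.001,0.10],"yaw":0,"gripper":33},{"dp":[0.028,0.001,0.10],"yaw":0,"gripper":33},{"dp":[0.034,0.001,0.10],"yaw":0,"gripper":33},{"dp":[0.040,0.001,0.10],"yaw":0,"gripper":33}]'; python3 rel.py -0.065 -0.031 0.018 -90;  python3 pot.py wrist w11
```

```text
t: 14.53
position: [0.4533, -0.0523, 0.0203]
tcp_rot: [0.999, -0.033, -0.0, 0.0]
contact_force: [-2.9, 0.4, 1.9]
grip_width: 0.0303
finger_force: 1.6
t 14.53 q [ 0.45  0.52 -0.46  2.16  0.43  0.56 -1.97] pos [ 0.4533 -0.0523  0.0203] rack [-0.1571 -0.0312] F [-2.9  0.4  1.9] w 0.0303
tool y vs rack x -90.18 tilt 0.03
dp [ 0.0921 -0.0005  0.0023] yaw -0.18358122787850562
wrist [319. 258.] 8821 rack -0.132 -0.0302 z 0.0507 [0.042 0.042 0.006]
wrist [ 89. 373.] 1354 rack -0.1706 0.0595 z 0.1198 [0.073 0.094 0.1  ]
```

```bash
python3 -m jog '[{"dp":[0.007,0,0],"yaw":0,"gripper":33},{"dp":[0.014,0,0],"yaw":0,"gripper":33},{"dp":[0.021,0,0],"yaw":0,"gripper":33},{"dp":[0.028,0,0],"yaw":0,"gripper":33},{"dp":[0.035,0,0],"yaw":0,"gripper":33},{"dp":[0.042,0,0],"yaw":0,"gripper":33},{"dp":[0.049,0,0],"yaw":0,"gripper":33},{"dp":[0.056,0,0],"yaw":0,"gripper":33},{"dp":[0.063,0,0],"yaw":0,"gripper":33},{"dp":[0.070,0,0],"yaw":0,"gripper":33},{"dp":[0.078,0,0],"yaw":0,"gripper":33},{"dp":[0.085,0,0],"yaw":0,"gripper":33}]'; python3 rel.py -0.065 -0.031 0.018 -90;  python3 pot.py wrist w12
```

```text
t: 15.58
position: [0.5387, -0.0577, 0.02]
tcp_rot: [0.999, -0.033, 0.0, -0.0]
contact_force: [-0.8, 0.7, 3.0]
grip_width: 0.0305
finger_force: 1.6
t 15.58 q [ 0.42  0.62 -0.45  1.95  0.43  0.66 -1.94] pos [ 0.5387 -0.0577  0.02  ] rack [-0.0715 -0.0312] F [-0.8  0.7  3. ] w 0.0305
tool y vs rack x -90.17 tilt 0.02
dp [ 0.0065 -0.0002  0.002 ] yaw -0.17160784513288263
wrist [318. 258.] 9519 rack -0.0468 -0.0303 z 0.0507 [0.043 0.042 0.006]
```

View pics/w12.png

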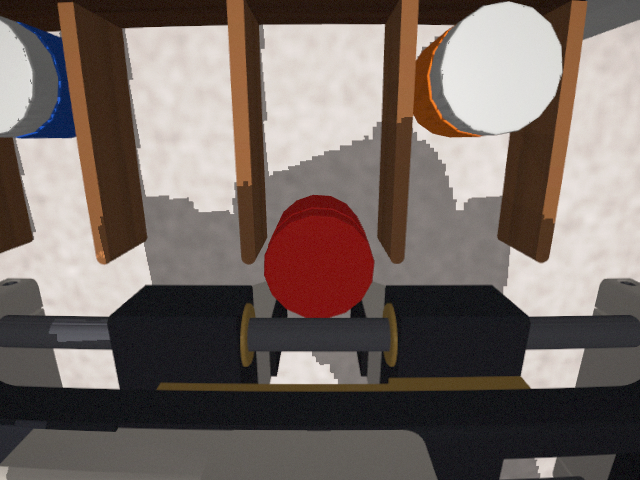

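The pot at (320,258) is centred in the mouth of gap c, between the divider fronts at (248,255) and (396,255). I back off, narrow the fingers and push the rest of the way.

```bash
python3 -m jog '[{"dp":[-0.009,0,0],"yaw":0,"gripper":33},{"dp":[-0.018,0,0],"yaw":0,"gripper":7},{"dp":[-0.018,0,0],"yaw":0,"gripper":7},{"dp":[-0.018,0,0],"yaw":0,"gripper":7},{"dp":[-0.018,0,0],"yaw":0,"gripper":7},{"dp":[-0.018,0,0],"yaw":0,"gripper":7},{"dp":[-0.018,0,0],"yaw":0,"gripper":7},{"dp":[-0.012,0,0],"yaw":0,"gripper":7},{"dp":[-0.006,0,0],"yaw":0,"gripper":7},{"dp":[0,0,0],"yaw":0,"gripper":7},{"dp":[0.006,0,0],"yaw":0,"gripper":7}]'; python3 rel.py -0.004 -0.031 0.018 -90;  python3 pot.py wrist w13
```

```text
t: 16.55
position: [0.5441, -0.0581, 0.0199]
tcp_rot: [0.999, -0.033, -0.0, 0.0]
contact_force: [-1.0, 0.7, 1.3]
grip_width: 0.0063
finger_force: 0.9
t 16.55 q [ 0.42  0.63 -0.45  1.94  0.43  0.67 -1.94] pos [ 0.5441 -0.0581  0.0199] rack [-0.066  -0.0313] F [-1.   0.7  1.3] w 0.0063
tool y vs rack x -90.18 tilt 0.03
dp [ 0.062  -0.0005  0.0018] yaw -0.17887146603914061
wrist [318. 241.] 9292 rack -0.0338 -0.0304 z 0.0929 [0.043 0.042 0.048]
```

```bash
python3 -m jog '[{"dp":[0.006,0,0],"yaw":0,"gripper":7},{"dp":[0.012,0,0],"yaw":0,"gripper":7},{"dp":[0.018,0,0],"yaw":0,"gripper":7},{"dp":[0.024,0,0],"yaw":0,"gripper":7},{"dp":[0.030,0,0],"yaw":0,"gripper":7},{"dp":[0.036,0,0],"yaw":0,"gripper":7},{"dp":[0.042,0,0],"yaw":0,"gripper":7},{"dp":[0.047,0,0],"yaw":0,"gripper":7},{"dp":[0.051,0,0],"yaw":0,"gripper":7},{"dp":[0.054,0,0],"yaw":0,"gripper":7}]'; python3 rel.py -0.004 -0.031 0.018 -90;  python3 pot.py wrist w14
```

```text
t: 17.43
position: [0.5981, -0.0617, 0.0199]
tcp_rot: [0.999, -0.033, 0.0, -0.0]
contact_force: [-0.8, -0.1, -0.3]
grip_width: 0.0061
finger_force: 0.4
t 17.43 q [ 0.4   0.7  -0.45  1.8   0.43  0.74 -1.92] pos [ 0.5981 -0.0617  0.0199] rack [-0.012  -0.0314] F [-0.8 -0.1 -0.3] w 0.0061
tool y vs rack x -90.17 tilt 0.01
dp [ 0.008  -0.0004  0.0019] yaw -0.17459608856506748
wrist [318. 242.] 9579 rack 0.0202 -0.0305 z 0.0923 [0.043 0.042 0.047]
```

```bash
python3 -m jog '[{"dp":[0.0015,0,0],"yaw":0,"gripper":7},{"dp":[0.003,0,0],"yaw":0,"gripper":7},{"dp":[0.0045,0,0],"yaw":0,"gripper":7},{"dp":[0.006,0,0],"yaw":0,"gripper":7},{"dp":[0.007,0,0],"yaw":0,"gripper":7},{"dp":[0.0075,0,0],"yaw":0,"gripper":7},{"dp":[0.0075,0,0],"yaw":0,"gripper":7}]'; python3 rel.py -0.004 -0.031 0.018 -90;  python3 pot.py wrist w15
```

```text
t: 18.07
position: [0.6052, -0.0622, 0.02]
tcp_rot: [0.999, -0.033, 0.0, -0.0]
contact_force: [-0.4, -0.0, -0.0]
grip_width: 0.0068
finger_force: 0.2
t 18.07 q [ 0.39  0.7  -0.45  1.78  0.43  0.75 -1.92] pos [ 0.6052 -0.0622  0.02  ] rack [-0.0048 -0.0314] F [-0.4 -0.  -0. ] w 0.0068
tool y vs rack x -90.17 tilt 0.02
dp [ 0.0008 -0.0004  0.002 ] yaw -0.17387029017072564
wrist [318. 244.] 9139 rack 0.0283 -0.0305 z 0.0936 [0.044 0.042 0.048]
```

```bash
python3 -m jog '[{"dp":[0.001,0,0],"yaw":0,"gripper":7},{"dp":[0.002,0,0],"yaw":0,"gripper":7},{"dp":[0.002,0,0],"yaw":0,"gripper":7},{"dp":[0.002,0,0],"yaw":0,"gripper":7}]'; python3 rel.py;  python3 pot.py wrist w16;python3 rel.py
```

```text
t: 18.45
position: [0.6069, -0.0623, 0.0199]
tcp_rot: [0.999, -0.033, -0.0, 0.0]
contact_force: [-0.7, 0.2, 0.3]
grip_width: 0.0065
finger_force: 0.7
t 18.45 q [ 0.39  0.71 -0.45  1.78  0.43  0.75 -1.92] pos [ 0.6069 -0.0623  0.0199] rack [-0.0032 -0.0315] F [-0.7  0.2  0.3] w 0.0065
tool y vs rack x -90.18 tilt 0.02
wrist [318. 245.] 8793 rack 0.0295 -0.0305 z 0.0921 [0.043 0.042 0.047]
t 18.5 q [ 0.39  0.71 -0.45  1.78  0.43  0.75 -1.92] pos [ 0.6069 -0.0623  0.0199] rack [-0.0031 -0.0315] F [-1.5 -0.3  1.6] w 0.0066
tool y vs rack x -90.17 tilt 0.01
```

```bash
python3 -m jog '[{"dp":[0.001,0,0],"yaw":0,"gripper":7},{"dp":[0.0015,0,0],"yaw":0,"gripper":7},{"dp":[0.0015,0,0],"yaw":0,"gripper":7},{"dp":[0.0015,0,0],"yaw":0,"gripper":7}]'; python3 -c "
from h import *
F=[]
for i in range(6): grab_frame('wrist'); F.append(readout.read_state()['contact_force'])
print(np.mean(F,0).round(2))"; python3 rel.py
```

```text
t: 18.83
position: [0.6071, -0.0623, 0.0198]
tcp_rot: [0.999, -0.033, -0.001, 0.0]
contact_force: [-5.4, 0.3, 4.5]
grip_width: 0.0069
finger_force: 2.7
[-5.22  0.42  4.09]
t 19.13 q [ 0.39  0.71 -0.45  1.78  0.42  0.76 -1.91] pos [ 0.607  -0.0623  0.0198] rack [-0.003  -0.0315] F [-4.9  0.6  3.5] w 0.0063
tool y vs rack x -90.17 tilt 0.16
```

The pot is against the board with 5 N of contact. I back straight out, lift and check.

```bash
python3 -m jog '[{"dp":[-0.005,0,0],"yaw":0,"gripper":7},{"dp":[-0.015,0,0],"yaw":0,"gripper":7},{"dp":[-0.03,0,0],"yaw":0,"gripper":7},{"dp":[-0.05,0,0],"yaw":0,"gripper":7},{"dp":[-0.08,0,0],"yaw":0,"gripper":7},{"dp":[-0.11,0,-0.01],"yaw":0,"gripper":7},{"dp":[-0.12,0,-0.04],"yaw":0,"gripper":7},{"dp":[-0.12,0,-0.08],"yaw":0,"gripper":7},{"dp":[-0.12,0,-0.12],"yaw":0,"gripper":7},{"dp":[-0.12,0,-0.14],"yaw":0,"gripper":7},{"dp":[-0.12,0,-0.14],"yaw":0,"gripper":7},{"dp":[-0.12,0,-0.14],"yaw":0,"gripper":7}]'; python3 pot.py wrist w17; python3 pot.py side s17; python3 rel.py
```

```text
t: 20.13
position: [0.4904, -0.0549, 0.1615]
tcp_rot: [0.999, -0.033, 0.003, 0.001]
contact_force: [0.4, 1.1, -0.6]
grip_width: 0.0062
finger_force: 0.0
wrist [318.  31.] 3486 rack 0.0266 -0.0307 z 0.0513 [0.038 0.042 0.006]
wrist [ 68. 300.] 1224 rack -0.1408 0.1156 z 0.2409 [0.092 0.19  0.201]
wrist [ 62. 354.] 122 rack -0.1668 0.1187 z 0.2286 [0.103 0.148 0.166]
side [292. 228.] 404 rack 0.0289 -0.0277 z 0.0498 [0.044 0.045 0.006]
side [211. 239.] 269 rack 0.1962 0.0253 z 0.0032 [0.059 0.044 0.006]
side [389. 315.] 373 rack -0.2172 0.1033 z 0.0385 [0.031 0.033 0.006]
side [364. 358.] 1572 rack -0.207 0.2168 z 0.0727 [0.061 0.061 0.007]
t 20.23 q [ 0.56  0.33 -0.59  2.    0.24  0.88 -1.79] pos [ 0.4883 -0.0547  0.1592] rack [-0.122  -0.0313] F [-0.3 -0.3 -0.3] w 0.0065
tool y vs rack x -90.19 tilt 0.03
```

View pics/s17.png

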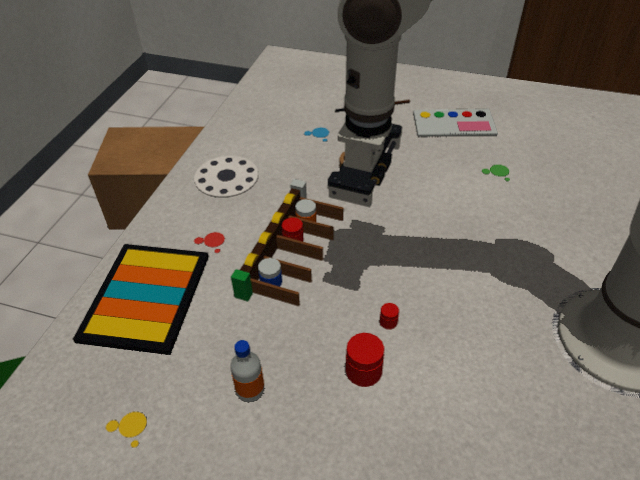

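The red pot at (292,228) stands upright in the third gap from the green end, against the board. Nothing else has moved and the arm is clear.

```bash
python3 -c "from station import workorder; print(workorder.close_job())"
```

```text
the job is handed in; nothing more can be done
None
```

I pressed the first three bumps in order from the green end and left the fourth alone. The red pot was then slid upright into the third gap until it touched the back board, and the job is handed in; it returned no verdict.

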